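# Garage pass off the granite slab and onto its charger

### The job

Put the blue garage pass on its charging block. It lies too flat on the granite slab to be picked up there, so slide it towards the robot until about 40 mm of it sticks out over the slab's front edge, pick it up by that free end, and lay it flat on top of the black charging block, centred and lengthwise along it. Leave the orange pass where it is.

Things in the scene. Friction and masses are not known exactly. Their poses are not given: they have to be found in the camera images.
- pass_blue: Bright blue stiff plastic plate, white line and gold chip on top; 160 mm long (x), 45 wide (y), 3 thick, 21-39 g. Origin: centre of underside, z up. Starts flat on the slab, length within 12 degrees of the slab's x. Pressed on with closed fingertips (5-20 N) it follows them as they slide. With 40 mm over the edge it stays put and can be pinched by its long sides; it tips off once half is over.
- pass_orange: The other pass, to be left alone: same shape and size as the blue one, but orange, lying to the left or right of it on the slab, centres 160 mm or more apart. Origin: centre of its underside, x along its length.
- slab: Fixed grey granite slab, 360 mm deep (x, away from the robot), 480 wide (y), 40 high. Origin: centre of underside, so its top is at z 40 and its straight front edge, facing the robot, at x -180; in front of it is open space down to the table. Nothing tall stands near the passes: bowl, cat figurine and glasses cases, up to 105 mm high, stand behind them, a remote and a carabiner at the ends.
- charger: Fixed black charging block with a flat grey top, on the table left of the slab (robot's left): 80 mm long (x, pointing away from the robot, turned 5 to 45 degrees to the left), 50 wide (y), 50 high. Origin: centre of underside, so its top is at z 50. A pass centred on it sticks out 40 mm at each end, so fingers holding an end clear the block.
Not all that is in view belongs to the job. What is shaped like the charger but turquoise is not meant.

How it is judged:
By the outcome, as a careful person would: the job done as asked, in the order asked, and still so for the second after the job is handed in, with the robot touching nothing.
It also fails if it takes over 48 s, if anything falls off the work surface, if the arm or the gripper's body presses on something with over 40 N, if the wrist force passes 120 N, or if a joint passes its speed limit or range.

### The arm

A 7-joint arm with a two-finger parallel gripper is mounted at the origin on the work surface. World frame = base frame: x ahead of the robot, y to its left, z up, the work surface at z = 0. Lengths are in m, angles in rad, forces in N, time in s.
With the tool pointing down it reaches from about 0.425 to 0.8 m from the base axis. Payload 8.3 kg.
Tool frame: the origin (TCP) lies at the very end of the fingers, on their centre line; the grasp point (between the pads) lies 19 mm behind it; z points along the fingers, y is the line along which they close (so a half turn about z gives the same grasp; the last joint's range is limited). The gripper opens to 85 mm and grips with 20 to 120 N. Pads are 22 mm wide; open, the fingers measure 114 mm over their backs; the gripper's body (76 mm by 85 mm) begins 54 mm behind the grasp point. The pads swing forward as they close: fully open they stand 13 mm farther back than shut.
Start: joints at [1.129, 0.383, 0.016, 1.37, -0.006, 1.388, -0.046], TCP at [0.231, -0.581, 0.208] pointing down, gripper open.
Joint ranges: [-2.95, 2.95], [-0.25, 2.06], [-1.52, 1.56], [0.18, 2.33], [-1.44, 4.58], [0.02, 2.06], [-3.01, 3.01]. Speed limits (rad/s): [2.39, 2.39, 3.01, 3.01, 3.14, 3.14, 3.14].

### API

Orientations are given as [roll, pitch, yaw] about the fixed x, y, z axes, in that order (R = Rz(yaw) Ry(pitch) Rx(roll)).
In Python, from rig import * gives the robot as it stands.
- The arm moves only by the tool step_arm, never from a script. Its argument "deltas" is a list of rows, each a list of 3 entries, a list of its own where there are three numbers: the shift along the world's x, y, z in cm, then the turn, a rotation vector about the world's x, y, z in degrees, then the finger opening in cm, from 0 to 8.54. In form: [[[dx, dy, dz], [wx, wy, wz], gripper], ...]. A call has 1 to 8 rows; each row shifts and turns the commanded pose from where the row before left it; what a row does not reach is not made up. A row lasts 1/8 s, in which the tool goes at most 62.5 mm and 10.7 degrees, less where a joint would pass 70% of its speed; a pose out of reach is approached as far as the arm can. A call is refused whole if a number of a shift passes 6.25 or a number of a turn 10.7, either way. A call with a gripper value outside its range is refused whole. The fingers move at their own pace and stop on an object; "squeeze" is the grip in N (left out, the last holds). Time passes only in rows, so rows that do not move let the fingers close. It gives the time, the measured TCP pose, the force, the opening and the grip force at its end, in the units of the state.
- get_state(): the state, without advancing time (a new reading comes with each control period).
- capture(name): name is "scene" or "top"; returns a dict with "frame" (400x640x3 uint8, red, green, blue), "fx", "fy", "cx", "cy" (pixels), "cam_to_world" (4x4, takes a point from camera to world coordinates). Camera axes: x right, y down, z forward; pixel columns grow to the right and rows downward; lengths in m; the calibration is good to about 2 mm. A picture is of the moment at which its call begins. There is no depth.
- sign_off(): hands the job in; it is judged then, once.
The state is a dict: "time": time; "joint_positions": joint angles; "qd": joint speeds; "effort": joint torques, N m; "tool_pos": TCP position; "tool_rot": TCP orientation; "wrist_force": force on the tool from outside, world axes, zero at the start; "moment": the same for the moment, N m; "grip_width": finger opening in m; "grasp_force": force on a finger pad.
Only numpy, scipy, OpenCV 4.12 (cv2) and the standard library are available. Lean on these libraries where they do the work, as an engineer would, in place of code of your own. Each camera call takes 0.05 s, during which the arm holds its last target. There are 200 camera calls.

## Working session

There is one attempt and no reset: what is moved stays moved. The work goes in short steps, Python scripts to look and compute and a tool call to move; the robot and the scene stay as the last step left them, time stands still between calls to the robot, and variables do not carry over. Pictures are saved under pics/ and viewed, at most 10 in all, crops included, and the job is handed in when it is done.

Besides the shell and the picture viewer there is one more tool, called after "Request:" by a JSON object that holds its "method" and its "body". step_arm: Moves the arm, as the interface text tells. Its arguments: {"type":"object","properties":{"deltas":{"type":"array","items":{"type":"array"}},"squeeze":{"type":"number"}},"required":["deltas"]}

```bash
mkdir -p pics; ls; python3 - <<'E'
from rig import *
import cv2
s=get_state();print(s['tool_pos'],s['tool_rot'],s['grip_width'],s['time'])
for n in('scene','top'):
    c=capture(n);cv2.imwrite(f'pics/{n}0.png',c['frame'][:,:,::-1]);print(n,c['fx'],c['cx'],c['cy'],c['cam_to_world'])
E
```

```text
pics
[ 0.23093302 -0.58017766  0.20727047] [-3.13963087e+00  6.73597086e-05  3.78848269e-01] 0.08533384640081108 0.0
scene 381.8507401858271 321.1196097730401 207.27369705471747 [[-5.29681525e-02  6.79275592e-01 -7.31969292e-01  1.30426804e+00]
 [ 9.98595828e-01  3.66654234e-02 -3.82363702e-02  1.94738364e-01]
 [ 8.64930991e-04 -7.32966791e-01 -6.80263872e-01  7.24171461e-01]
 [ 0.00000000e+00  0.00000000e+00  0.00000000e+00  1.00000000e+00]]
top 441.3751735011695 325.1360042117721 204.26428210247332 [[ 0.02693293 -0.98116165  0.19130192  0.37216809]
 [-0.99956552 -0.02872572 -0.00660393  0.15165598]
 [ 0.0119748  -0.19104094 -0.98150902  1.09514244]
 [ 0.          0.          0.          1.        ]]
```

View pics/scene0.png

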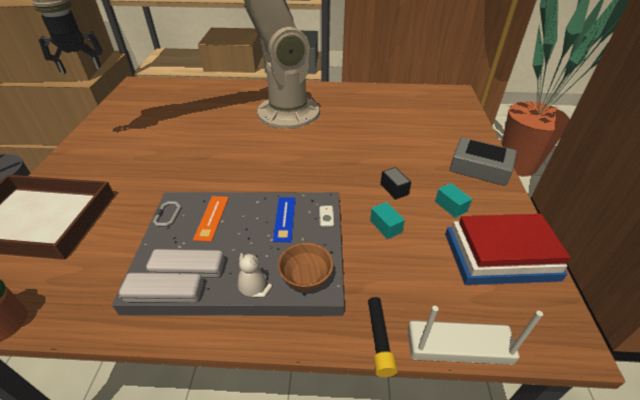

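View pics/top0.png

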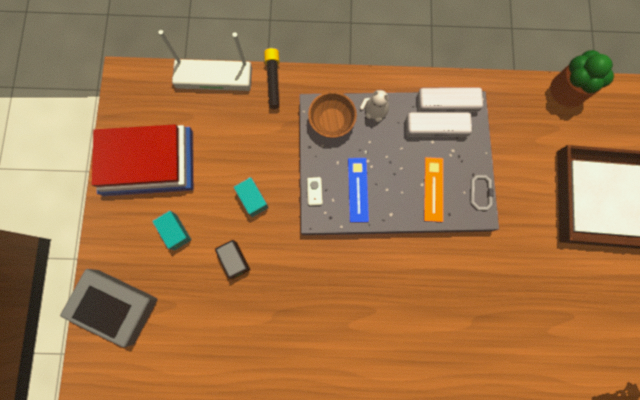

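The scene camera looks at the robot from the far side. In the top view the blue pass is at about (358,190) and the orange one at (433,190). The charger candidates are a black block with a grey top at (232,260), turquoise blocks at (250,197) and (171,230), and a large grey box with a black top at (110,307). The first fits, being black with a flat grey top and the right size. I'll measure it and confirm with an enlarged crop.

```bash
cat > h.py <<'E'
from rig import *
import cv2, numpy as np
def ray(c,px,z):
    px=np.atleast_2d(np.asarray(px,float)); M=c['cam_to_world']
    d=np.c_[(px[:,0]-c['cx'])/c['fx'],(px[:,1]-c['cy'])/c['fy'],np.ones(len(px))]@M[:3,:3].T
    t=(z-M[2,3])/d[:,2]
    return M[:3,3]+d*t[:,None]
def mask(c,lo,hi):
    hsv=cv2.cvtColor(c['frame'],cv2.COLOR_RGB2HSV)
    return cv2.inRange(hsv,np.array(lo),np.array(hi))
def plate(c,m,z,box=None):
    """filled hull of the largest blob -> min-area rectangle on the plane z: centre, sides, angle of long side"""
    if box: k=np.zeros_like(m);x0,y0,x1,y1=box;k[y0:y1,x0:x1]=1;m=m*k
    cs,_=cv2.findContours(m,cv2.RETR_EXTERNAL,cv2.CHAIN_APPROX_NONE)
    p=max(cs,key=cv2.contourArea)[:,0]
    w=(ray(c,p,z)[:,:2]*1000).astype(np.float32)
    r=cv2.minAreaRect(w); b=cv2.boxPoints(r)
    e=[b[1]-b[0],b[2]-b[1]]; L=max(e,key=np.linalg.norm); a=np.degrees(np.arctan2(L[1],L[0]))
    a=(a+90)%180-90
    return np.round(r[0],1),np.round(sorted(r[1]),1),round(float(a),1),np.round(p.mean(0))
BLUE=((108,140,60),(125,255,255)); ORG=((8,200,200),(18,255,255))
E
python3 - <<'E'
from h import *
for n in('top','scene'):
    c=capture(n)
    bb=(300,140,400,225) if n=='top' else (260,190,310,250)
    ob=(410,140,460,225) if n=='top' else (185,190,235,250)
    print(n,'blue',plate(c,mask(c,*BLUE),.043,bb)); print('org',plate(c,mask(c,*ORG),.043,ob))
    cb=(205,230,260,290) if n=='top' else (372,160,418,205)
    hsv=cv2.cvtColor(c['frame'],cv2.COLOR_RGB2HSV)
    m=cv2.inRange(hsv,np.array((0,0,60)),np.array((180,60,200)))
    print('charger greytop',plate(c,m,.05,cb))
    m=cv2.inRange(hsv,np.array((0,0,0)),np.array((180,100,200)))
    print('charger all',plate(c,m,.05,cb))
    # slab
    m=cv2.inRange(hsv,np.array((0,0,40)),np.array((180,60,140)))
    sb=(285,80,510,245) if n=='top' else (110,185,350,310)
    print('slab',plate(c,m,.04,sb))
    if n=='top':
        T=c
        print('front edge', [ (x, ys.max()) for x in range(310,495,30) for ys in [np.nonzero(m[:245,x])[0]]])
    x0,y0,x1,y1=cb
    cv2.imwrite(f'pics/ch_{n}.png',cv2.resize(c['frame'][y0-10:y1+10,x0-10:x1+10,::-1],None,fx=6,fy=6,interpolation=cv2.INTER_NEAREST))
a,b=[cv2.imread(f'pics/ch_{n}.png') for n in('top','scene')]
h=480;cv2.imwrite('pics/ch.png',np.hstack([cv2.resize(a,(390,h)),cv2.resize(b,(390,h))]))
E
```

```text
top blue (array([617.4,  65.8]), array([ 44.2, 158.6]), 2.7, array([358., 190.]))
org (array([ 623.3, -120.3]), array([ 42.2, 158.2]), -0.9, array([433., 190.]))
charger greytop (array([439.2, 363.7]), array([43.3, 72.6]), 29.8, array([230., 259.]))
charger all (array([438.9, 363. ]), array([46.4, 76.1]), 29.8, array([231., 259.]))
slab (array([696.4, -28.2]), array([361.8, 475.5]), -87.2, array([385., 152.]))
front edge [(310, np.int64(232)), (340, np.int64(232)), (370, np.int64(232)), (400, np.int64(231)), (430, np.int64(231)), (460, np.int64(229)), (490, np.int64(229))]
scene blue (array([615.3,  64.7]), array([ 44.4, 159.7]), 2.8, array([284., 220.]))
org (array([ 622.8, -121.7]), array([ 42.8, 158.1]), -1.4, array([211., 218.]))
charger greytop (array([436.8, 363.5]), array([41.9, 71.4]), 29.2, array([396., 176.]))
charger all (array([462.9, 357.5]), array([ 80.4, 115.3]), 30.6, array([395., 182.]))
slab (array([702.4, -29.4]), array([363.6, 479. ]), -86.9, array([225., 262.]))
```

View pics/ch.png

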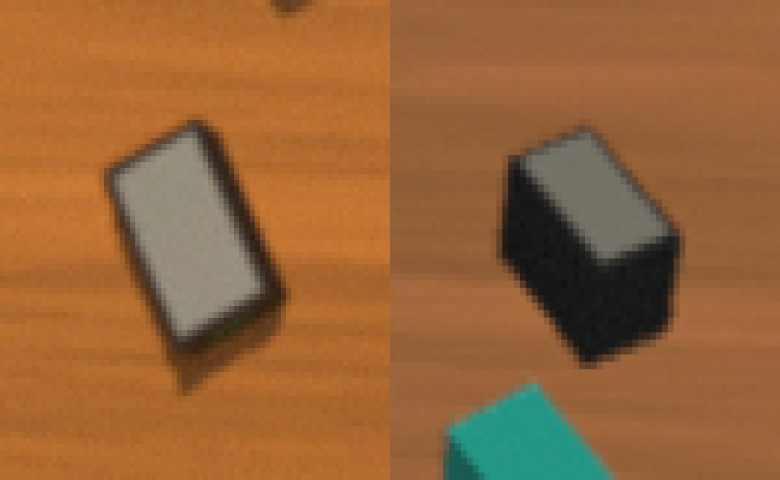

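The crop shows a black block with a flat grey top in both views, so that is the charger. It sits at (438.5, 363.5) mm, turned 29.8°. The blue pass is at (616.5, 65.5), turned 2.7°. The slab front edge is at x≈511 near the pass, so the pass needs to slide about 65 mm. The sizes I measured match the ones given.

Request:
{"method": "step_arm", "body": {"deltas": [[[2.4,4,0],[0,0,-1.2],0],[[2.4,4,0],[0,0,-1.2],0],[[2.4,4,0],[0,0,-1.2],0],[[2.4,4,0],[0,0,-1.2],0],[[2.4,4,0],[0,0,-1.2],0],[[2.4,4,0],[0,0,-1.2],0],[[2.4,4,0],[0,0,-1.2],0],[[2.4,4,0],[0,0,-1.2],0]], "squeeze": 60}}

```text
time: 1.2
tool_pos: [0.4237, -0.2593, 0.2083]
tool_rot: [3.141, -0.0, 0.211]
wrist_force: [0.6, 0.0, 0.2]
grip_width: -0.0002
grasp_force: 0.0
```

Request:
{"method": "step_arm", "body": {"deltas": [[[2.4,4,0],[0,0,-1.2],0],[[2.4,4,0],[0,0,-1.2],0],[[2.4,4,0],[0,0,-1.2],0],[[2.4,4,-1],[0,0,-1.2],0],[[2.4,4,-2],[0,0,-1.2],0],[[2.4,4,-2],[0,0,-1.2],0],[[2.4,4,-2],[0,0,-1.2],0],[[2.4,4,-2],[0,0,-1.2],0]]}}

```text
time: 2.2
tool_pos: [0.6158, 0.0604, 0.1174]
tool_rot: [3.141, 0.0, 0.043]
wrist_force: [-0.3, 0.3, 0.4]
grip_width: -0.0001
grasp_force: 0.0
```

Request:
{"method": "step_arm", "body": {"deltas": [[[0,0.4,-2],[0,0,0],0],[[0,0,-2],[0,0,0],0],[[0,0,-1.5],[0,0,0],0],[[0,0,-1],[0,0,0],0],[[0,0,-0.4],[0,0,0],0],[[0,0,0],[0,0,0],0]]}}

```text
time: 2.95
tool_pos: [0.6153, 0.0632, 0.0495]
tool_rot: [-3.142, -0.0, 0.044]
wrist_force: [-0.2, -0.6, 0.1]
grip_width: 0.0
grasp_force: 0.0
```

```bash
python3 - <<'E'
from h import *
c=capture('scene'); cv2.imwrite('pics/s1.png',cv2.resize(c['frame'][150:330,130:450,::-1],None,fx=2.5,fy=2.5))
s=get_state(); print(s['tool_pos'],s['wrist_force'])
E
```

```text
[0.61554139 0.06328394 0.04987573] [ 0.10989327 -1.11823977  0.47095996]
```

View pics/s1.png

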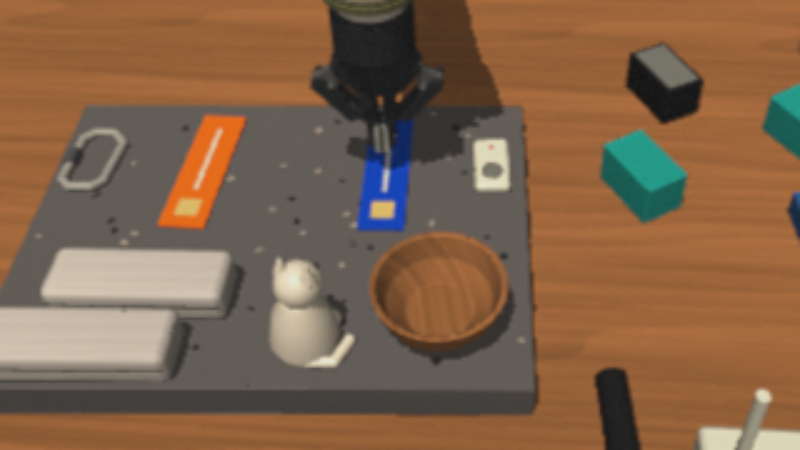

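The closed fingertips are just above the middle of the blue pass, at about crop pixel (380,150), and nothing else is close. Next I press down gently.

Request:
{"method": "step_arm", "body": {"deltas": [[[0,0,-0.3],[0,0,0],0],[[0,0,-0.2],[0,0,0],0],[[0,0,-0.2],[0,0,0],0],[[0,0,0],[0,0,0],0]]}}

```text
time: 3.5
tool_pos: [0.615, 0.0633, 0.042]
tool_rot: [-3.142, 0.0, 0.044]
wrist_force: [0.1, 0.1, -0.1]
grip_width: -0.0
grasp_force: 0.0
```

Request:
{"method": "step_arm", "body": {"deltas": [[[0,0,-0.1],[0,0,0],0],[[0,0,0],[0,0,0],0]]}}

```text
time: 3.75
tool_pos: [0.6152, 0.0634, 0.0412]
tool_rot: [-3.142, -0.0, 0.044]
wrist_force: [-0.6, 0.3, 0.3]
grip_width: -0.0
grasp_force: 0.0
```

Request:
{"method": "step_arm", "body": {"deltas": [[[0,0,-0.1],[0,0,0],0],[[0,0,0],[0,0,0],0]]}}

```text
time: 4.0
tool_pos: [0.6151, 0.0633, 0.0402]
tool_rot: [-3.142, 0.0, 0.044]
wrist_force: [0.6, 0.2, -0.6]
grip_width: -0.0003
grasp_force: 0.0
```

Request:
{"method": "step_arm", "body": {"deltas": [[[0,0,-0.1],[0,0,0],0],[[0,0,0],[0,0,0],0]]}}

```text
time: 4.25
tool_pos: [0.6151, 0.0633, 0.0392]
tool_rot: [-3.142, 0.0, 0.044]
wrist_force: [-0.1, -0.5, -0.1]
grip_width: -0.0001
grasp_force: 0.0
```

Request:
{"method": "step_arm", "body": {"deltas": [[[0,0,-0.1],[0,0,0],0],[[0,0,0],[0,0,0],0]]}}

```text
time: 4.5
tool_pos: [0.6151, 0.0633, 0.0382]
tool_rot: [-3.142, 0.0, 0.044]
wrist_force: [-0.8, -0.3, 0.3]
grip_width: 0.0003
grasp_force: 0.0
```

Request:
{"method": "step_arm", "body": {"deltas": [[[0,0,-0.1],[0,0,0],0],[[0,0,0],[0,0,0],0]]}}

```text
time: 4.75
tool_pos: [0.6151, 0.0633, 0.0372]
tool_rot: [-3.142, 0.0, 0.044]
wrist_force: [0.3, -0.3, -0.1]
grip_width: -0.0001
grasp_force: 0.0
```

```bash
python3 - <<'E'
from h import *
c=capture('scene'); cv2.imwrite('pics/s2.png',cv2.resize(c['frame'][160:250,230:350,::-1],None,fx=6,fy=6,interpolation=2))
s=get_state(); print(s['tool_pos'],s['wrist_force'])
E
```

```text
[0.61511872 0.06332631 0.03722157] [-0.00665731 -0.10315477  0.15100294]
```

View pics/s2.png

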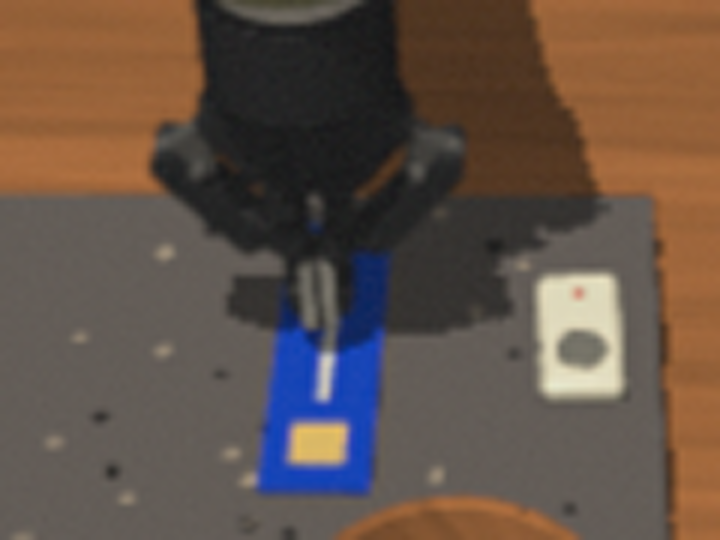

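The tips are over the pass, slightly left of its middle line in the image, and still not quite touching. I'll keep going down in 1 mm steps until there is force.

Request:
{"method": "step_arm", "body": {"deltas": [[[0,0,-0.1],[0,0,0],0],[[0,0,-0.1],[0,0,0],0],[[0,0,0],[0,0,0],0]]}}

```text
time: 5.18
tool_pos: [0.6151, 0.0633, 0.0351]
tool_rot: [-3.142, 0.0, 0.044]
wrist_force: [-0.0, 0.0, 0.3]
grip_width: 0.0001
grasp_force: 0.0
```

Request:
{"method": "step_arm", "body": {"deltas": [[[0,0,-0.1],[0,0,0],0],[[0,0,-0.1],[0,0,0],0],[[0,0,0],[0,0,0],0]]}}

```text
time: 5.55
tool_pos: [0.6151, 0.0633, 0.0332]
tool_rot: [-3.142, 0.0, 0.044]
wrist_force: [0.1, 0.2, 0.2]
grip_width: 0.0003
grasp_force: 0.0
```

```bash
python3 - <<'E'
from h import *
c=capture('scene'); cv2.imwrite('pics/s3.png',cv2.resize(c['frame'][190:240,260:310,::-1],None,fx=12,fy=12,interpolation=0))
M=np.linalg.inv(c['cam_to_world'])
for z in (.03,.033,.043,.053,.06):
    p=M@[.6151,.0633,z,1]; print(z,c['fx']*p[0]/p[2]+c['cx'],c['fy']*p[1]/p[2]+c['cy'])
E
```

```text
0.03 284.0311529783281 221.2184353485694
0.033 283.95490264248804 220.3903950619083
0.043 283.69842441722597 217.60517056645534
0.053 283.4383341014325 214.7807205850279
0.06 283.25408062229786 212.77982049717926
```

View pics/s3.png

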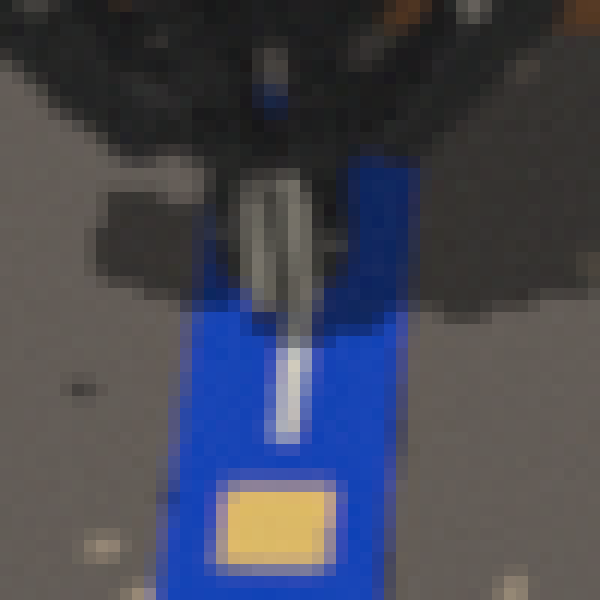

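The fingertip bottom shows at pixel (282,215). It would be at about 220 if the tips were really at z=33 mm, so the real tips are still above the pass. I'll continue down, watching the force.

Request:
{"method": "step_arm", "body": {"deltas": [[[0,0,-0.1],[0,0,0],0],[[0,0,-0.1],[0,0,0],0],[[0,0,-0.1],[0,0,0],0]]}}

```text
time: 5.98
tool_pos: [0.6152, 0.0633, 0.0302]
tool_rot: [-3.142, -0.0, 0.044]
wrist_force: [-0.0, -0.3, 0.6]
grip_width: 0.0002
grasp_force: 0.0
```

Request:
{"method": "step_arm", "body": {"deltas": [[[0,0,-0.1],[0,0,0],0],[[0,0,-0.1],[0,0,0],0]]}}

```text
time: 6.22
tool_pos: [0.6151, 0.0633, 0.0282]
tool_rot: [-3.142, 0.0, 0.044]
wrist_force: [-1.1, 0.0, 0.3]
grip_width: 0.0002
grasp_force: 0.0
```

Request:
{"method": "step_arm", "body": {"deltas": [[[0,0,-0.1],[0,0,0],0],[[0,0,-0.1],[0,0,0],0]]}}

```text
time: 6.48
tool_pos: [0.6152, 0.0633, 0.0262]
tool_rot: [-3.142, -0.0, 0.044]
wrist_force: [0.4, -0.1, 0.7]
grip_width: 0.0002
grasp_force: 0.0
```

```bash
python3 - <<'E'
from h import *
a=capture('scene')['frame']; b=capture('top')['frame']
cv2.imwrite('pics/s4.png',np.hstack([cv2.resize(a[180:240,250:310,::-1],(390,390),interpolation=0),cv2.resize(b[140:230,310:400,::-1],(390,390),interpolation=0)]))
E
```

```text
(no output)
```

View pics/s4.png

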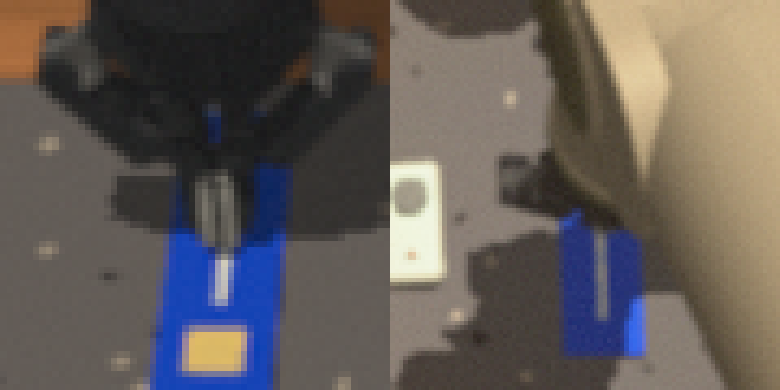

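The tip is now at about (283,218), with contact expected near row 221, so only a few mm are left.

Request:
{"method": "step_arm", "body": {"deltas": [[[0,0,-0.1],[0,0,0],0],[[0,0,-0.1],[0,0,0],0]]}}

```text
time: 6.82
tool_pos: [0.6152, 0.0633, 0.0242]
tool_rot: [-3.142, -0.0, 0.044]
wrist_force: [0.1, 0.1, 0.4]
grip_width: 0.0001
grasp_force: 0.0
```

Request:
{"method": "step_arm", "body": {"deltas": [[[0,0,-0.1],[0,0,0],0],[[0,0,0],[0,0,0],0]]}}

```text
time: 7.08
tool_pos: [0.6151, 0.0633, 0.0232]
tool_rot: [-3.142, 0.0, 0.044]
wrist_force: [0.3, 0.4, 0.5]
grip_width: -0.0002
grasp_force: 0.0
```

Request:
{"method": "step_arm", "body": {"deltas": [[[0,0,-0.1],[0,0,0],0],[[0,0,0],[0,0,0],0]]}}

```text
time: 7.32
tool_pos: [0.6151, 0.0633, 0.0222]
tool_rot: [-3.142, 0.0, 0.044]
wrist_force: [1.0, 0.1, 0.3]
grip_width: 0.0001
grasp_force: 0.0
```

Request:
{"method": "step_arm", "body": {"deltas": [[[0,0,-0.1],[0,0,0],0],[[0,0,-0.1],[0,0,0],0]]}}

```text
time: 7.58
tool_pos: [0.6152, 0.0633, 0.0202]
tool_rot: [-3.142, -0.0, 0.044]
wrist_force: [-0.5, -0.4, 1.0]
grip_width: 0.0001
grasp_force: 0.6
```

Request:
{"method": "step_arm", "body": {"deltas": [[[0,0,-0.1],[0,0,0],0],[[0,0,0],[0,0,0],0]]}}

```text
time: 7.82
tool_pos: [0.6152, 0.0633, 0.0202]
tool_rot: [3.141, -0.0, 0.044]
wrist_force: [-5.0, -1.3, 8.2]
grip_width: -0.0
grasp_force: 3.9
```

Contact, with 8 N on the wrist. The reading at contact is 20 mm where 43 was expected, so the true tip height is the reading plus 23 mm. I'll add a little pressure and start the slide.

Request:
{"method": "step_arm", "body": {"deltas": [[[0,0,-0.05],[0,0,0],0],[[-0.3,0,0],[0,0,0],0],[[-0.6,0,0],[0,0,0],0],[[-0.6,-0.05,0],[0,0,0],0],[[-0.5,-0.05,0],[0,0,0],0]]}}

```text
time: 8.45
tool_pos: [0.5968, 0.0627, 0.0202]
tool_rot: [-3.141, -0.004, 0.044]
wrist_force: [2.9, -0.4, 5.4]
grip_width: -0.0
grasp_force: 2.8
```

```bash
python3 - <<'E'
from h import *
for n in('scene','top'):
    c=capture(n); m=mask(c,*BLUE); bb=(260,170,310,250) if n=='scene' else (330,140,400,240)
    print(n,plate(c,m,.043,bb)); m[:200 if n=='scene' else 0]=0
    cs=mask(c,*BLUE); x0,y0,x1,y1=bb
    ys,xs=np.nonzero(cs[y0:y1,x0:x1]); xs+=x0;ys+=y0
    w=ray(c,np.c_[xs,ys],.043)[:,:2]*1000
    k=w[:,0]>np.percentile(w[:,0],50)
    print('far end x',w[:,0].max(),'far y range',[ (w[(abs(w[:,0]-w[:,0].max()+d)<5),1].min(),w[(abs(w[:,0]-w[:,0].max()+d)<5),1].max()) for d in (15,40)])
E
```

```text
scene (array([617.2,  64.9]), array([ 44.6, 123.2]), 2.8, array([284., 219.]))
far end x 679.234344307356 far y range [(np.float64(44.88044286976667), np.float64(87.82410170852346)), (np.float64(43.908811465649315), np.float64(87.6659438119951))]
top (array([557.1,  62.4]), array([43.4, 71.2]), 1.6, array([358., 215.]))
far end x 592.2127991381268 far y range [(np.float64(47.62154211969438), np.float64(84.22033247940836)), (np.float64(42.54427585240185), np.float64(83.78160909134432))]
```

It follows the fingers: about 17 mm moved for 18 mm of travel. Next is about 40 mm more, with slightly more pressure.

Request:
{"method": "step_arm", "body": {"deltas": [[[-0.3,0,-0.05],[0,0,0],0],[[-0.6,0,0],[0,0,0],0],[[-0.6,-0.05,0],[0,0,0],0],[[-0.6,-0.05,0],[0,0,0],0],[[-0.6,0,0],[0,0,0],0],[[-0.6,-0.05,0],[0,0,0],0],[[-0.7,0,0],[0,0,0],0]]}}

```text
time: 9.43
tool_pos: [0.5577, 0.0611, 0.0202]
tool_rot: [-3.141, -0.006, 0.044]
wrist_force: [5.1, -0.2, 7.7]
grip_width: -0.0002
grasp_force: 3.8
```

```bash
cat >> h.py <<'E'
def ends():
    c=capture('scene'); m=mask(c,*BLUE)
    print('scene',plate(c,m,.043,(260,160,310,250)))
    c=capture('top'); m=mask(c,*BLUE)
    print('top',plate(c,m,.043,(330,140,400,260)))
E
python3 -c "
from h import *
ends()"
```

```text
scene (array([576.4,  63.2]), array([ 44.5, 123.3]), 2.8, array([286., 209.]))
top (array([516.8,  61.6]), array([43.1, 67.8]), 1.6, array([358., 232.]))
```

Request:
{"method": "step_arm", "body": {"deltas": [[[-0.5,0,0],[0,0,0],0],[[-0.4,-0.05,0],[0,0,0],0],[[0,0,0],[0,0,0],0],[[0,0,1],[0,0,0],0],[[0,0,3],[0,0,0],0],[[-3,0,5],[0,0,0],8.5],[[-4,0,5],[0,0,0],8.5]]}}

```text
time: 10.4
tool_pos: [0.4759, 0.0604, 0.1581]
tool_rot: [-3.141, 0.002, 0.044]
wrist_force: [0.9, -0.3, 1.5]
grip_width: 0.0359
grasp_force: 0.0
```

```bash
python3 - <<'E'
from h import *
ends()
c=capture('scene')
a=c['frame'];b=capture('top')['frame']
cv2.imwrite('pics/s5.png',np.hstack([cv2.resize(a[150:250,240:340,::-1],(390,390),interpolation=1),cv2.resize(b[150:270,300:420,::-1],(390,390),interpolation=1)]))
E
```

```text
scene (array([549.4,  62. ]), array([ 44.5, 156.2]), 2.6, array([286., 202.]))
top (array([474.2,  73. ]), array([ 7.2, 14.3]), -88.4, array([353., 248.]))
```

View pics/s5.png

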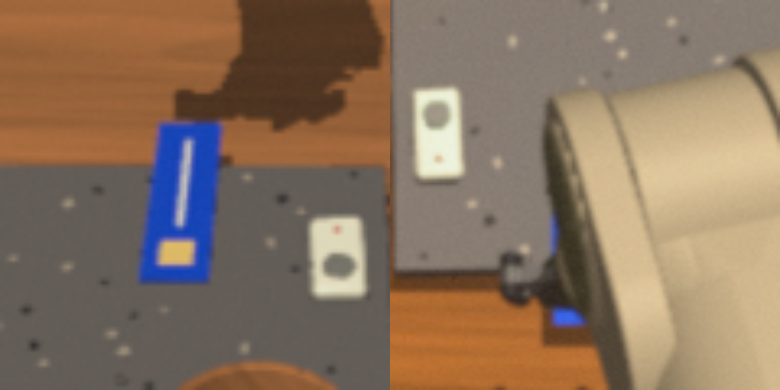

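The pass now sticks out over the front edge in both views. In the scene crop its free end is at row 122 and the slab edge at row 165. I'll measure the overhang from that.

```bash
python3 - <<'E'
from h import *
c=capture('scene');hsv=cv2.cvtColor(c['frame'],cv2.COLOR_RGB2HSV).astype(int)
m=(hsv[:,:,1]<60)&(hsv[:,:,2]>40)&(hsv[:,:,2]<140)
pts=[(x,np.nonzero(m[180:230,x])[0].min()+180-.5) for x in list(range(255,277,3))+list(range(300,318,3))]
w=ray(c,pts,.04)*1000; f=np.polyfit(w[:,1],w[:,0],1); print('edge x at y=60:',np.polyval(f,60),f,'res',np.std(w[:,0]-np.polyval(f,w[:,1])))
b=mask(c,*BLUE); ys,xs=np.nonzero(b[160:250,260:310]); ys=ys+160; xs=xs+260
q=ray(c,np.c_[xs,ys],.043)*1000; print('pass x range',q[:,0].min(),q[:,0].max(), 'near y',q[q[:,0]<q[:,0].min()+15,1].mean(),'far y',q[q[:,0]>q[:,0].max()-15,1].mean())
s=get_state();print(s['tool_pos'],s['grip_width'])
E
```

```text
edge x at y=60: 513.5218520534165 [-5.40529223e-02  5.16765027e+02] res 1.0711659893423367e-13
pass x range 470.54620428161877 628.321724950357 near y 59.140313923351684 far y 64.56637124680422
[0.47680321 0.05999435 0.15700745] 0.07286377122140562
```

Overhang is about 42 mm. The centre of the free part to pinch is (491, 59.3). With the 23 mm height offset, the grasp is at a tool_pos z of about 0.

Request:
{"method": "step_arm", "body": {"deltas": [[[1.4,-0.07,-2],[0,0,0],8.5],[[0,0,-4],[0,0,0],8.5],[[0,0,-3],[0,0,0],8.5],[[0,0,-2],[0,0,0],8.5],[[0,0,0],[0,0,0],8.5]]}}

```text
time: 11.28
tool_pos: [0.4888, 0.0594, 0.044]
tool_rot: [-3.141, 0.007, 0.044]
wrist_force: [-0.0, 0.3, 0.4]
grip_width: 0.0851
grasp_force: 0.0
```

```bash
python3 - <<'E'
from h import *
c=capture('scene')
cv2.imwrite('pics/s6.png',cv2.resize(c['frame'][150:230,240:340,::-1],None,fx=7,fy=7,interpolation=1))
E
```

```text
(no output)
```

View pics/s6.png

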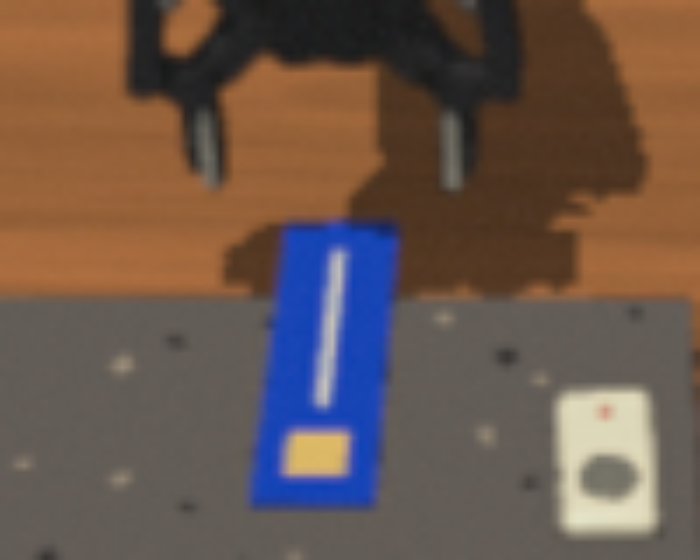

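The open fingers straddle the free end, tips at (207,187) and (452,187), still above the pass and centred to within 3 mm. Next I lower and pinch.

Request:
{"method": "step_arm", "body": {"deltas": [[[0,0,-1.5],[0,0,0],8.5],[[0.1,0,-1.5],[0,0,0],8.5],[[0,0,-1],[0,0,0],8.5],[[0,0,-0.6],[0,0,0],8.5],[[0,0,0],[0,0,0],8.5]]}}

```text
time: 11.95
tool_pos: [0.4918, 0.0596, 0.0007]
tool_rot: [-3.142, 0.001, 0.044]
wrist_force: [0.1, 0.2, 0.2]
grip_width: 0.085
grasp_force: 0.0
```

```bash
python3 - <<'E'
from h import *
s=get_state();print(s['tool_pos'],s['wrist_force'])
c=capture('scene')
cv2.imwrite('pics/s7.png',cv2.resize(c['frame'][150:230,240:340,::-1],None,fx=7,fy=7,interpolation=1))
E
```

```text
[0.49183492 0.05960795 0.00067571] [0.12205959 0.16704097 0.17309288]
```

View pics/s7.png

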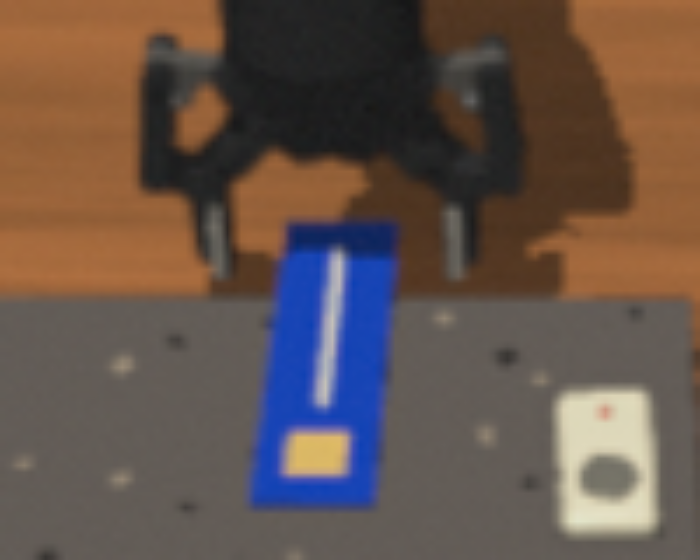

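The tip row of about 189.7 puts the open tips at a true z of about 40 mm, which agrees with the offset plus the 13 mm swing-back. I'll go 10 mm lower, then close.

Request:
{"method": "step_arm", "body": {"deltas": [[[0,0,-0.6],[0,0,0],8.5],[[0,0,-0.5],[0,0,0],8.5],[[0,0,0],[0,0,0],6],[[0,0,0],[0,0,0],5],[[0,0,0],[0,0,0],4],[[0,0,0],[0,0,0],4],[[0,0,0],[0,0,0],4]], "squeeze": 50}}

```text
time: 12.88
tool_pos: [0.4922, 0.0596, -0.0097]
tool_rot: [-3.142, -0.0, 0.044]
wrist_force: [-1.4, 0.2, 2.4]
grip_width: 0.0438
grasp_force: 50.4
```

Gripped at 44 mm, which matches the pass width, with 50 N. Lift.

Request:
{"method": "step_arm", "body": {"deltas": [[[0,0,0.5],[0,0,0],4],[[0,0,1],[0,0,0],4],[[0,0,2],[0,0,0],4],[[0,0,2],[0,0,0],4],[[0,0,2],[0,0,0],4],[[0,0,0.5],[0,0,0],4],[[0,0,0],[0,0,0],4]]}}

```text
time: 13.75
tool_pos: [0.4922, 0.0596, 0.0702]
tool_rot: [3.142, -0.001, 0.044]
wrist_force: [0.1, -0.2, -0.6]
grip_width: 0.0433
grasp_force: 50.7
```

```bash
python3 - <<'E'
from h import *
s=get_state();print(s['tool_pos'],s['wrist_force'],s['grip_width'],s['grasp_force'])
c=capture('scene')
print(plate(c,mask(c,*BLUE),.123,(230,100,350,250)))
cv2.imwrite('pics/s8.png',cv2.resize(c['frame'][120:230,220:360,::-1],None,fx=5,fy=5,interpolation=1))
E
```

```text
[0.49222137 0.05960817 0.07023115] [ 0.10205174 -0.21626403 -0.59113596] 0.04329844234928852 50.74402928352356
(array([551.3,  62.5]), array([ 45.3, 157.7]), 3.1, array([284., 179.]))
```

View pics/s8.png

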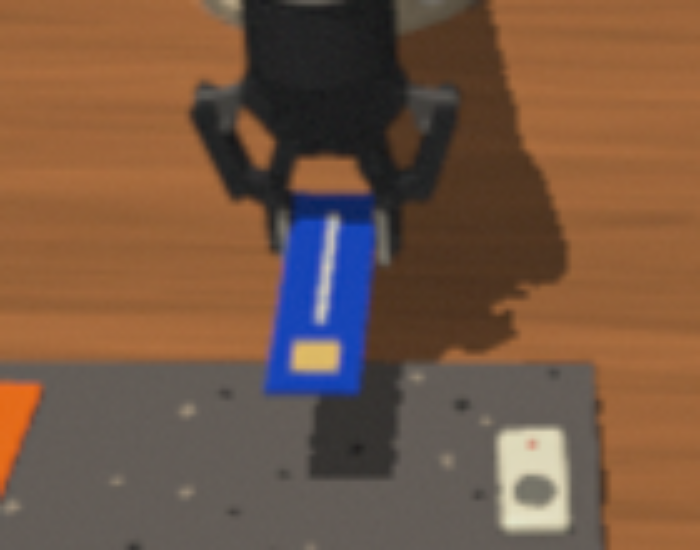

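The pass hangs level in the grip. I've now viewed 11 pictures, one over the limit, so from here I use numbers only. The pass underside is the tool_pos z plus 50 mm, and the TCP sits 58 mm behind the pass centre. The target TCP is therefore (387.7, 334.8) with a turn of +27°.

Request:
{"method": "step_arm", "body": {"deltas": [[[-0.7,1.8,0],[0,0,1.7],4],[[-1.4,3.7,0],[0,0,3.6],4],[[-1.4,3.7,0],[0,0,3.6],4],[[-1.4,3.7,0],[0,0,3.6],4],[[-1.4,3.7,0],[0,0,3.6],4],[[-1.4,3.7,0],[0,0,3.6],4],[[-1.4,3.7,0],[0,0,3.6],4],[[-1.3,3.5,0],[0,0,3.5],4]]}}

```text
time: 14.8
tool_pos: [0.3858, 0.3368, 0.0696]
tool_rot: [-3.141, 0.001, 0.516]
wrist_force: [0.6, -0.7, -0.7]
grip_width: 0.0436
grasp_force: 50.8
```

Request:
{"method": "step_arm", "body": {"deltas": [[[0,0,-1],[0,0,0],4],[[0,0,-2],[0,0,0],4],[[0,0,-1.5],[0,0,0],4],[[0,0,0],[0,0,0],4],[[0,0,0],[0,0,0],4]]}}

```text
time: 15.42
tool_pos: [0.3882, 0.3347, 0.0254]
tool_rot: [-3.141, -0.0, 0.511]
wrist_force: [1.1, -0.0, -0.8]
grip_width: 0.0436
grasp_force: 50.8
```

```bash
python3 - <<'E'
from h import *
s=get_state();z=s['tool_pos'][2]+.053;print(s['tool_pos'],s['tool_rot'],s['wrist_force'])
c=capture('scene');print(plate(c,mask(c,*BLUE),z,(350,90,430,215)))
c=capture('top');print(plate(c,mask(c,*BLUE),z,(190,210,280,320)))
E
```

```text
[0.38824452 0.33473838 0.02539261] [-3.14132460e+00 -2.78929604e-04  5.11267326e-01] [ 1.08867038 -0.03790159 -0.77553872]
(array([439.8, 364.3]), array([ 47., 163.]), 28.5, array([400., 170.]))
(array([467.3, 378. ]), array([42.8, 96.7]), 31.1, array([222., 239.]))
```

Measured pass centre is about (439.6, 363.8) at about 29.5°, against the charger at (438.3, 363.6) and 29.6°. Lower.

Request:
{"method": "step_arm", "body": {"deltas": [[[-0.1,0,-1],[0,0,0],4],[[0,0,-0.8],[0,0,0],4],[[0,0,-0.4],[0,0,0],4],[[0,0,-0.2],[0,0,0],4],[[0,0,0],[0,0,0],4]]}}

```text
time: 16.15
tool_pos: [0.3871, 0.3347, 0.001]
tool_rot: [-3.141, 0.0, 0.511]
wrist_force: [0.1, -0.1, -0.5]
grip_width: 0.0435
grasp_force: 50.8
```

Request:
{"method": "step_arm", "body": {"deltas": [[[0,0,-0.1],[0,0,0],4],[[0,0,0],[0,0,0],4]]}}

```text
time: 16.4
tool_pos: [0.3873, 0.3348, 0.0004]
tool_rot: [-3.142, -0.001, 0.512]
wrist_force: [-0.7, -0.4, 2.1]
grip_width: 0.0436
grasp_force: 50.9
```

Contact with the block, at 2 N and at the height expected. I'll check the pose while still holding the pass.

```bash
python3 - <<'E'
from h import *
c=capture('scene');print(plate(c,mask(c,*BLUE),.053,(350,90,430,230)))
c=capture('top');print(plate(c,mask(c,*BLUE),.053,(190,210,280,320)))
print(get_state()['wrist_force'])
E
```

```text
(array([437.5, 364.2]), array([ 47.4, 159.2]), 29.2, array([398., 177.]))
(array([467.9, 378. ]), array([42.2, 95.8]), 32.5, array([224., 241.]))
[-0.34105846  0.18708321  1.96521567]
```

Request:
{"method": "step_arm", "body": {"deltas": [[[0,0,0],[0,0,0],5],[[0,0,0],[0,0,0],6],[[0,0,0],[0,0,0],8.5],[[0,0,0],[0,0,0],8.5],[[0,0,0],[0,0,0],8.5]]}}

```text
time: 17.12
tool_pos: [0.3871, 0.3346, 0.0001]
tool_rot: [-3.142, 0.0, 0.512]
wrist_force: [-0.5, -0.5, -0.7]
grip_width: 0.0851
grasp_force: 0.0
```

Request:
{"method": "step_arm", "body": {"deltas": [[[0,0,1],[0,0,0],8.5],[[0,0,2],[0,0,0],8.5],[[0,0,4],[0,0,0],8.5],[[0,0,4],[0,0,0],8.5],[[1,-6,4],[0,0,0],8.5],[[1,-6,1],[0,0,0],8.5],[[1,-6,0],[0,0,0],8.5],[[1,-6,0],[0,0,0],8.5]]}}

```text
time: 18.12
tool_pos: [0.426, 0.1014, 0.1556]
tool_rot: [3.141, -0.002, 0.512]
wrist_force: [1.0, 0.2, -0.2]
grip_width: 0.0848
grasp_force: 0.0
```

Request:
{"method": "step_arm", "body": {"deltas": [[[0,-5,0],[0,0,0],8.5],[[0,-5,0],[0,0,0],8.5],[[0,0,0],[0,0,0],8.5],[[0,0,0],[0,0,0],8.5]]}}

```text
time: 18.62
tool_pos: [0.4258, 0.0039, 0.1549]
tool_rot: [-3.142, -0.001, 0.512]
wrist_force: [-0.2, 0.8, -0.5]
grip_width: 0.0851
grasp_force: 0.0
```

```bash
python3 - <<'E'
from h import *
s=get_state();print(s['time'],s['tool_pos'],s['wrist_force'],abs(s['qd']).max())
c=capture('scene');print(plate(c,mask(c,*BLUE),.053,(350,90,430,230)),plate(c,mask(c,*ORG),.043,(185,190,235,250)))
c=capture('top');print(plate(c,mask(c,*BLUE),.053,(190,210,280,320)))
E
```

```text
18.625 [0.42579582 0.00389218 0.15493171] [-0.16386167  0.82725726 -0.53794877] 0.019617055493500794
(array([438.2, 363.3]), array([ 45.2, 159.1]), 29.2, array([397., 176.])) (array([ 622.9, -121.7]), array([ 42.8, 158.2]), -1.4, array([211., 218.]))
(array([438.8, 363.6]), array([ 46.8, 158.3]), 29.4, array([230., 259.]))
```

The pass is flat and centred on the charger to within 1 mm, the yaw matches, and the orange pass hasn't moved.

```bash
python3 -c "
from rig import *
print(sign_off())"
```

```text
the job is handed in; nothing more can be done
None
```

The blue pass lies flat on the black charging block, centred to about 1 mm and lined up to within about half a degree by camera; the orange pass is untouched, the arm is clear, and the job was handed in at about 19 s, though I viewed 11 pictures, one over the limit of 10.

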